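# Hook and clip the bento lid

## Task

Close the lunch box: tuck the narrow tongue of the red lid under the fixed lip at one end of the bento box, swing the lid down until it lies flat and fully home inside the rim, then flip the hinged clip at the other end over the lid and press it fully shut. Leave the soy dish and the chopstick case where they are.

Things in the scene. Friction and masses are not known exactly. Their poses are not given: they have to be found in the camera images.
- bento: Red two-tier bento box held fast by a thin non-slip mat (cannot be pushed away). 180 mm long (its x) x 110 wide (its y), rim 90 mm above the counter. Origin: centre of its underside, on the counter; z up. Lip at the -x end (roughly towards the robot), clip at the +x end. Opening inside the rim: x -85 to +85, y -50 to +50 mm. Three green food cups inside, tops at z 71 mm.
- box_lip (a point): Middle of the lip's free lower edge: 75 mm to -x of the box's origin, 87 mm up; axes as the box's. The lip is fixed, spans the whole width, reaches 10 mm in from the end wall (x -85 to -75 mm), underside at z 87, top at z 92 mm, with free space beneath it.
- box_seat (a point): Middle of the box at the height where the lid's underside rests (z 80 mm, 10 mm below the rim); axes as the box's. A 10 mm wide ledge with its top at this height runs along each long wall from x -60 to +85 mm; there is none under the lip.
- lid_grip (a point): Centre (half-way up) of the grip bar on the loose red lid (about 130 g), which starts flat on the counter. Axes: z up out of the lid, -x towards its tongue. Bar: 12 mm thick along x, 56 mm along y, 24 mm tall above the 6 mm plate. The lid spans x -83 to +83 mm from here and is 94 mm wide; its underside is 18 mm below. Home: 98 mm above the counter, over the box's middle.
- lid_tongue (a point): Middle of the end edge of the lid's tongue, 83 mm to -x of the bar's centre and 2 mm above the underside; axes as the lid's. Tongue: x -83 to -68 mm from the bar, 76 mm wide, 4 mm thick, flush with the underside. The lid (166 mm) is longer than the gap from lip to far wall (160 mm), so it enters only tongue first with the other end raised. Home: 81 to 85 mm to -x of the box's origin, 82 mm up.
- clip (a joint): Hinged clip at the box's +x end: 0 = shut flat over the lid, 1.57 = upright; starts at 1.8 to 2.1 (leaning outward). Hinge line along the box's y at x +93, z 88 mm. Plate 44 mm wide, 4 thick, reaching 30 mm from the hinge; shut, its top is at z 95 mm and it spans x +63 to +96 mm, a rib below it 1 mm above the lid. Stiff: stays where left; 1 to 2 N at its end moves it.
- clip_edge (a point): Middle of the clip's free edge, 30 mm from the hinge.
- soy_dish: Bystander: loose white ceramic soy dish, 90 mm across, 22 mm high; origin at the centre of its underside.
- chopstick_case: Bystander: loose steel chopstick case, 230 (its x) x 28 x 16 mm, lying flat; origin at the centre of its underside.
- rack: Bystander, fixed: beech rack 170 (its x) x 75 mm with white upright plastic dividers to 89 mm high and 90 mm wide (its y); origin at the centre of its underside.
Things that resemble listed ones, but are neither listed nor needed, are in the scene too. Several things have the shape of the bento; the one meant has the colours described above.

How it is judged:
On the way, in this order (a step that is already met when the one before it is completed fails the run):
1. the lid's tongue is under the lip while the lid's other end is still raised (x of lid_tongue in the frame of bento between -0.087 and -0.077 m and z of lid_tongue in the frame of bento between 0.05 and 0.087 m and y of lid_tongue in the frame of bento between -0.02 and 0.02 m and angle between lid_grip's own z axis and vertical above 0.05 rad), for 0.05 s.
2. the lid lies flat and home on the ledges, tongue under the lip, clip still open (x of lid_tongue in the frame of bento below -0.078 m and z of lid_grip in the frame of bento below 0.101 m and angle between lid_grip's own z axis and vertical below 0.035 rad and value of joint clip above 0.5 rad), for 0.1 s.
3. the clip is shut over the lid (value of joint clip below 0.12 rad), for 0.1 s.
At the end, for the whole second after the job is handed in: The lid lies flat on the box's ledges (within 0.03 rad and 2.5 mm of fully home) with its tongue at least 3 mm under the lip, the clip is shut over it (within 0.12 rad), and the soy dish and chopstick case are within 30 mm of where they were (x of lid_tongue in the frame of bento between -0.087 and -0.078 m and z of lid_tongue in the frame of bento below 0.086 m and z of lid_grip in the frame of bento between 0.095 and 0.1005 m and angle between lid_grip's own z axis and vertical below 0.03 rad and value of joint clip below 0.12 rad and distance of each of soy_dish, chopstick_case from where it was at the start of the episode below 0.03 m); the robot touches nothing.
It fails at once if the soy dish is moved more than 30 mm (distance of soy_dish from where it was at the start of the episode above 0.03 m).
It fails at once if the chopstick case is moved more than 30 mm (distance of chopstick_case from where it was at the start of the episode above 0.03 m).
It also fails if it takes over 48 s, if anything falls off the work surface, if the arm or the gripper's body presses on something with over 40 N, if the wrist force passes 120 N, or if a joint passes its speed limit or range.

## Robot

A 7-joint arm with a two-finger parallel gripper is mounted at the origin on the work surface. World frame = base frame: x ahead of the robot, y to its left, z up, the work surface at z = 0. Lengths are in m, angles in rad, forces in N, time in s.
With the tool pointing down it reaches from about 0.425 to 0.925 m from the base axis. Payload 6.8 kg.
Tool frame: the origin (TCP) lies on the front face of the gripper's body, between the roots of the fingers; the fingertips stand 73 mm ahead of it and the grasp point (between the pads) lies 54 mm ahead of it; z points along the fingers, y is the line along which they close (so a half turn about z gives the same grasp; the last joint's range is limited). The gripper opens to 85 mm and grips with 20 to 120 N. Pads are 22 mm wide; open, the fingers measure 114 mm over their backs; the gripper's body (76 mm by 85 mm) begins 54 mm behind the grasp point. The pads swing forward as they close: fully open they stand 13 mm farther back than shut.
Start: joints at [-1.282, 0.477, 0.022, 1.555, -0.011, 1.109, -0.083], TCP at [0.261, 0.623, 0.304] pointing down, gripper open.
Joint ranges: [-2.96, 2.96], [-0.34, 2.1], [-1.41, 1.46], [0.24, 2.44], [-1.37, 4.51], [0.17, 1.92], [-2.96, 2.96]. Speed limits (rad/s): [2.39, 2.39, 3.14, 3.14, 3.14, 3.14, 3.14].

## Interface

Orientations are given as a unit quaternion [w, x, y, z].
In Python, from station import bot, optics gives the robot as it stands.
- The arm moves only by the tool drive_tool, never from a script. Its argument "deltas" is a list of rows, each an object with "gripper": the closure in counts, from 0 (fully open) to 255 (shut); "offset": the shift along the tool's x, y, z in units of 1000 mm (1.0 is 1000 mm), a list of three; "angular": the turn, a rotation vector about the tool's x, y, z in units of 45 degrees (1.0 is 45 degrees), a list of three. In form: [{"gripper": gripper, "offset": [dx, dy, dz], "angular": [rx, ry, rz]}, ...]. A call has 1 to 5 rows; each row is the pose to reach, as a shift and turn from the pose commanded when the call began, along the tool's axes at that moment; what a row does not reach only later rows make up. A row lasts 1/10 s, in which the tool goes at most 50 mm and 8.59 degrees, less where a joint would pass 70% of its speed; a pose out of reach is approached as far as the arm can. A call with a number of a shift or a turn outside -1 to 1 is refused whole. A call with a gripper value outside its range is refused whole. The fingers move at their own pace and stop on an object; "grip_force" is the grip in N (left out, the last holds). Time passes only in rows, so rows that repeat a pose let the fingers close. It gives the time, the measured TCP pose, the force, the opening and the grip force at its end, in the units of the state.
- bot.get_obs(): the state, without advancing time (a new reading comes with each control period).
- optics.read_camera(name): name is "scene" or "top"; returns the picture (480x640x3 uint8, blue, green, red); there is no depth.
- optics.camera_model(name): a dict with "fx", "fy", "cx", "cy" (pixels), "dist" ([k1, k2, p1, p2, k3] as OpenCV has them; the pictures are not rectified), "cam_to_world" (4x4, takes a point from camera to world coordinates). Camera axes: x right, y up, looking along -z (the intrinsics and any distortion apply to the point x, -y, -z); pixel columns grow to the right and rows downward; lengths in m; the calibration is good to about 2 mm. A picture is of the moment at which its call begins. camera_model takes no time and is no camera call.
- bot.hand_in(): hands the job in; it is judged then, once.
The state is a dict: "t": time; "q": joint angles; "joint_vel": joint speeds; "joint_torque": joint torques, N m; "eef_pos": TCP position; "tool_rot": TCP orientation; "contact_force": force on the tool from outside, world axes, zero at the start; "torque": the same for the moment, N m; "gripper_width": opening from 0.0 (shut) to 1.0 (fully open); "grasp_force": force on a finger pad.
Only numpy, scipy, OpenCV 4.12 (cv2) and the standard library are available. Lean on these libraries where they do the work, as an engineer would, in place of code of your own. Each camera call takes 0.05 s, during which the arm holds its last target. There are 200 camera calls.

## Working session

There is one attempt and no reset: what is moved stays moved. The work goes in short steps, Python scripts to look and compute and a tool call to move; the robot and the scene stay as the last step left them, time stands still between calls to the robot, and variables do not carry over. Pictures are saved under pics/ and viewed, at most 10 in all, crops included, and the job is handed in when it is done.

Besides the shell and the picture viewer there is one more tool, called in YAML: its name, and indented under it one key for each argument. drive_tool: Moves the arm, as the interface text tells. Its arguments: {"type":"object","properties":{"deltas":{"type":"array"},"grip_force":{"type":"number"}},"required":["deltas"]}

```bash
ls; mkdir -p pics; python3 - <<'E'
from station import bot, optics
import cv2
for n in ("scene","top"):
    cv2.imwrite(f"pics/{n}0.png",optics.read_camera(n)); m=optics.camera_model(n); print(n,m)
o=bot.get_obs();print(o)
E
```

```text
pics
scene {'fx': 473.1791600731055, 'fy': 473.1791600731055, 'cx': 317.9615990260061, 'cy': 237.49441031988005, 'dist': array([0.01737677, 0.        , 0.        , 0.        , 0.        ]), 'cam_to_world': array([[ 0.60569165, -0.59819118,  0.52469509,  1.10155734],
       [ 0.79564754,  0.46284993, -0.39078758, -0.43292328],
       [-0.0090894 ,  0.65416914,  0.75629368,  0.98286622],
       [ 0.        ,  0.        ,  0.        ,  1.        ]])}
top {'fx': 605.4729449926933, 'fy': 605.4729449926933, 'cx': 314.6420195262389, 'cy': 234.9602636762046, 'dist': array([-0.06758542,  0.        ,  0.        ,  0.        ,  0.        ]), 'cam_to_world': array([[ 0.02311915,  0.9959929 , -0.08639243,  0.37786181],
       [-0.99968013,  0.02391782,  0.00822096,  0.02933039],
       [ 0.01025434,  0.08617474,  0.99622726,  1.31139588],
       [ 0.        ,  0.        ,  0.        ,  1.        ]])}
{'t': 0.1, 'q': array([-1.2821054 ,  0.47772598,  0.02235456,  1.55633503, -0.01149875,
        1.10931752, -0.08312216]), 'joint_vel': array([-0.0007881 , -0.00104611, -0.00021341, -0.00200596, -0.00025076,
        0.00028315, -0.00025614]), 'joint_torque': array([ 4.74953777e-03, -5.97757781e+01,  1.61435578e+00, -2.81956422e+01,
        1.29259468e-02,  4.95682005e-03,  3.63225610e-06]), 'eef_pos': array([0.26071044, 0.62217321, 0.30302476]), 'tool_rot': array([-1.00439620e-04,  1.97102323e-01,  9.80382572e-01, -8.22648216e-04]), 'contact_force': array([ 0.64173759,  0.30822166, -0.07070553]), 'torque': array([-0.01972335, -0.05519346, -0.00956286]), 'grasp_force': 0.0, 'gripper_width': 1.0034383165457885}
```

View pics/scene0.png

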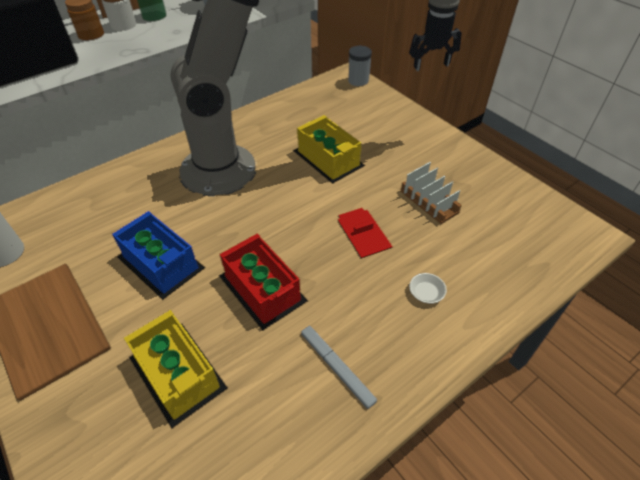

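View pics/top0.png

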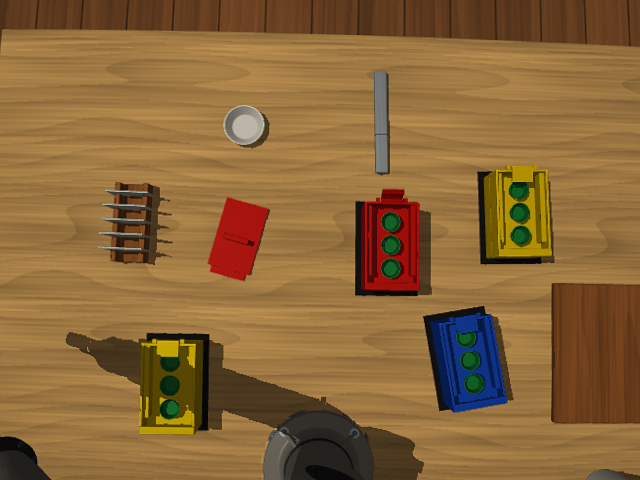

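```bash
cat > h.py <<'E'
import numpy as np, cv2
from scipy.optimize import minimize
from station import bot, optics
S=4
CAMS={n:optics.camera_model(n) for n in("scene","top")}
def proj(n,P):
    m=CAMS[n]; T=np.linalg.inv(m["cam_to_world"]); c=(np.asarray(P,float).reshape(-1,3)@T[:3,:3].T+T[:3,3])*[1,-1,-1]
    K=np.array([[m["fx"],0,m["cx"]],[0,m["fy"],m["cy"]],[0,0,1]])
    return cv2.projectPoints(c,np.zeros(3),np.zeros(3),K,m["dist"])[0].reshape(-1,2)
def prism(x0,x1,y0,y1,z0,z1): return np.array([[x,y,z] for x in(x0,x1) for y in(y0,y1) for z in(z0,z1)])
def place(P,x,y,a): 
    c,s=np.cos(a),np.sin(a); return P@np.array([[c,-s,0],[s,c,0],[0,0,1]]).T+[x,y,0]
def lid(p): return [place(q,*p[:3]) for q in(prism(-.068,.083,-.047,.047,0,.006),prism(-.083,-.068,-.038,.038,0,.004),prism(-.006,.006,-.028,.028,.006,.03))]
def clip(a):
    q=prism(0,.03,-.022,.022,-.002,.005); t=a # 0 => towards -x, up at pi/2
    return np.c_[.093-q[:,0]*np.cos(t)+q[:,2]*np.sin(t), q[:,1], .088+q[:,0]*np.sin(t)+q[:,2]*np.cos(t)]
def box(p): return [place(q,*p[:3]) for q in(prism(-.09,.09,-.055,.055,0,.09),clip(p[3]))]
def render(n,parts):
    im=np.zeros((480*S,640*S),np.uint8)
    for q in parts:
        u=((proj(n,q)+.5)*S-.5).astype(np.float32); cv2.fillConvexPoly(im,np.round(cv2.convexHull(u)*16).astype(np.int32),255,shift=4)
    return cv2.resize(im,(640,480),interpolation=cv2.INTER_AREA)/255.
def redmask(img,seed):
    h=cv2.cvtColor(img,cv2.COLOR_BGR2HSV); m=(((h[...,0]<6)|(h[...,0]>172))&(h[...,1]>150)&(h[...,2]>25)).astype(np.uint8)
    m=cv2.morphologyEx(m,cv2.MORPH_CLOSE,np.ones((3,3)))
    k,l,st,_=cv2.connectedComponentsWithStats(m); ys,xs=np.nonzero(m)
    i=np.argmin((xs-seed[0])**2+(ys-seed[1])**2); m=(l==l[ys[i],xs[i]]).astype(np.uint8)
    c,_=cv2.findContours(m,cv2.RETR_EXTERNAL,cv2.CHAIN_APPROX_NONE); return cv2.drawContours(np.zeros_like(m),c,-1,1,-1).astype(float)
def fit(model,masks,p0,step):
    f=lambda p:sum(np.abs(render(n,model(p))-m).sum() for n,m in masks.items())
    p0=np.array(p0,float); sx=np.vstack([p0]+[p0+np.eye(len(p0))[i]*step[i] for i in range(len(p0))])
    r=minimize(f,p0,method="Nelder-Mead",options=dict(initial_simplex=sx,xatol=1e-4,fatol=.3,maxiter=300)); return r.x,r.fun
E
python3 - <<'E'
from h import *
im={n:cv2.imread(f"pics/{n}0.png") for n in CAMS}
def ray(n,u,z):
    m=CAMS[n];K=np.array([[m["fx"],0,m["cx"]],[0,m["fy"],m["cy"]],[0,0,1]])
    d=cv2.undistortPoints(np.array([[u]],float),K,m["dist"]).ravel(); T=m["cam_to_world"]; v=T[:3,:3]@[d[0],-d[1],-1]
    return T[:3,3]+v*(z-T[2,3])/v[2]
b0=ray("top",(390,247),.09); l0=ray("top",(239,240),.006); print(b0,l0)
seeds={"box":{"scene":(230,290),"top":(366,250)},"lid":{"scene":(370,245),"top":(240,220)}}
out=[]
for nm,mod,p0,st in(("box",box,[*b0[:2],0,1.95],[.01,.01,.1,.1]),("lid",lid,[*l0[:2],-.25],[.01,.01,.1])):
    ms={n:redmask(im[n],seeds[nm][n]) for n in CAMS}; print([m.sum() for m in ms.values()])
    for sub in(["scene","top"],["top"],["scene"]):
        p,f=fit(mod,{n:ms[n] for n in sub},p0,st); print(nm,sub,p.round(4),f)
        if len(sub)==2:
            for n in CAMS:
                for q in mod(p):
                    cv2.polylines(im[n],[cv2.convexHull(proj(n,q).astype(np.float32)).astype(int)],True,(255,255,0),1)
a=cv2.resize(im["scene"][190:340,200:400],(800,600))[:, :]; b=cv2.resize(im["top"][170:310,200:440],(800,467))
v=np.vstack([cv2.resize(a,(400,300)),cv2.resize(b,(400,234))]); cv2.imwrite("pics/fit.png",cv2.resize(v,None,fx=1.1,fy=1.1))
E
```

```text
[ 0.46296727 -0.13396843  0.09      ] [0.47620446 0.1818137  0.006     ]
[np.float64(4224.0), np.float64(5458.0)]
box ['scene', 'top'] [ 0.4658 -0.1371  0.0141  2.0044] 295.0705882352941
box ['top'] [ 0.4657 -0.1368  0.0114  1.9973] 106.6392156862745
box ['scene'] [ 0.4664 -0.1388  0.0052  2.0274] 122.4549019607843
[np.float64(1479.0), np.float64(3221.0)]
lid ['scene', 'top'] [ 0.4782  0.1867 -0.2546] 213.58823529411765
lid ['top'] [ 0.4778  0.187  -0.2526] 94.92941176470589
lid ['scene'] [ 0.4766  0.1868 -0.2449] 110.70196078431371
```

View pics/fit.png

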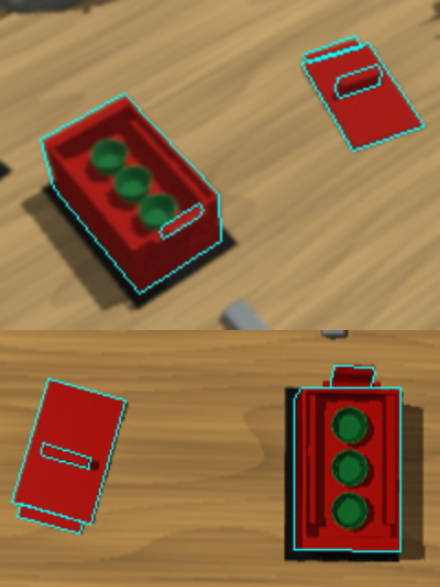

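The pictures show the red box at top pixel (390,247) and the red lid at (239,240), with its tongue end facing the robot. The model overlay matches both outlines. Box is at (0.466, -0.137) with yaw 0.011, clip at 2.0 rad. Lid is at (0.478, 0.187) with yaw -0.253.

```bash
cat > g.py <<'E'
import sys, numpy as np
from scipy.spatial.transform import Rotation as R
from station import bot
R0=np.array([[0,1,0],[1,0,0],[0,0,-1.]])
BX,BY,BA=.4660,-.1372,.011
def tgt(yaw,th): return R.from_euler("z",yaw)*R.from_euler("y",-th)*R.from_matrix(R0)
def boxw(x,y,z): c,s=np.cos(BA),np.sin(BA); return np.array([BX+c*x-s*y,BY+s*x+c*y,z])
def go(pos,yaw,th=0):
    o=bot.get_obs(); w=o["tool_rot"]; C=R.from_quat([w[1],w[2],w[3],w[0]])
    d=C.inv().apply(np.array(pos)-o["eef_pos"]); a=(C.inv()*tgt(yaw,th)).as_rotvec()/(np.pi/4)
    print("t",round(o["t"],2),"pos",o["eef_pos"].round(4),"F",o["contact_force"].round(1),"w",round(o["gripper_width"],3)); print("offset",d.round(4),"angular",a.round(4))
E
python3 -c "
from g import *
go([.478,.187,.25],-.2526)"
```

```text
t 0.1 pos [0.2607 0.6222 0.303 ] F [ 0.6  0.3 -0.1] w 1.003
offset [-0.3686 -0.3173  0.0536] angular [-1.6000e-03  1.6000e-03  1.8164e+00]
```

drive_tool:
  deltas:
    - {"gripper":0,"offset":[-0.3686,-0.3173,0.0536],"angular":[0,0,0.95]}
    - {"gripper":0,"offset":[-0.3686,-0.3173,0.0536],"angular":[0,0,0.95]}
    - {"gripper":0,"offset":[-0.3686,-0.3173,0.0536],"angular":[0,0,0.95]}
    - {"gripper":0,"offset":[-0.3686,-0.3173,0.0536],"angular":[0,0,0.95]}
    - {"gripper":0,"offset":[-0.3686,-0.3173,0.0536],"angular":[0,0,0.95]}
  grip_force: 60

```text
t: 0.6
eef_pos: [0.3724, 0.3981, 0.2761]
tool_rot: [-0.0, 0.543, 0.839, -0.0]
contact_force: [1.6, 1.0, 0.1]
gripper_width: 1.0
grasp_force: 0.0
```

```bash
python3 -c "
from g import *
go([.478,.187,.16],-.2526)"
```

```text
t 0.6 pos [0.3724 0.3981 0.2761] F [1.6 1.  0.1] w 1.0
offset [-0.2359  0.01    0.1161] angular [-4.000e-04  3.000e-04  8.586e-01]
```

drive_tool:
  deltas:
    - {"gripper":0,"offset":[-0.236,0.01,0.116],"angular":[0,0,0.859]}
    - {"gripper":0,"offset":[-0.236,0.01,0.116],"angular":[0,0,0.859]}
    - {"gripper":0,"offset":[-0.236,0.01,0.116],"angular":[0,0,0.859]}
    - {"gripper":0,"offset":[-0.236,0.01,0.116],"angular":[0,0,0.859]}
    - {"gripper":0,"offset":[-0.236,0.01,0.116],"angular":[0,0,0.859]}

```text
t: 1.1
eef_pos: [0.4739, 0.1987, 0.1655]
tool_rot: [0.0, 0.79, 0.613, 0.0]
contact_force: [0.0, 1.0, -0.1]
gripper_width: 1.002
grasp_force: 0.0
```

```bash
python3 -c "
from g import *
go([.478,.187,.13],-.2526)"
```

```text
t 1.1 pos [0.4739 0.1987 0.1655] F [ 0.   1.  -0.1] w 1.002
offset [-0.0104  0.0069  0.0355] angular [0.0003 0.     0.0017]
```

drive_tool:
  deltas:
    - {"gripper":0,"offset":[-0.006,0.004,0.035],"angular":[0,0,0]}
    - {"gripper":0,"offset":[-0.006,0.004,0.035],"angular":[0,0,0]}
    - {"gripper":0,"offset":[-0.006,0.004,0.035],"angular":[0,0,0]}
    - {"gripper":0,"offset":[-0.006,0.004,0.035],"angular":[0,0,0]}

```text
t: 1.5
eef_pos: [0.4762, 0.1951, 0.1325]
tool_rot: [-0.0, 0.788, 0.616, 0.001]
contact_force: [0.1, -0.4, -0.1]
gripper_width: 0.999
grasp_force: 0.0
```

```bash
python3 -c "
from g import *
go([.478,.187,.083],-.2526)"
```

```text
t 1.5 pos [0.4762 0.1951 0.1325] F [ 0.1 -0.4 -0.1] w 0.999
offset [-0.0075  0.0036  0.0495] angular [ 0.001  -0.0023  0.0101]
```

drive_tool:
  deltas:
    - {"gripper":0,"offset":[-0.0075,0.0036,0.035],"angular":[0,0,0.01]}
    - {"gripper":0,"offset":[-0.0075,0.0036,0.0495],"angular":[0,0,0.01]}
    - {"gripper":0,"offset":[-0.0075,0.0036,0.0495],"angular":[0,0,0.01]}
    - {"gripper":0,"offset":[-0.0075,0.0036,0.0495],"angular":[0,0,0.01]}

```text
t: 1.9
eef_pos: [0.4778, 0.1861, 0.0825]
tool_rot: [-0.0, 0.791, 0.612, 0.0]
contact_force: [0.7, 0.3, 0.4]
gripper_width: 0.996
grasp_force: 0.0
```

```bash
python3 -c "
from g import *
go([.478,.187,.083],-.2526)"
```

```text
t 1.9 pos [0.4778 0.1861 0.0825] F [0.7 0.3 0.4] w 0.996
offset [ 0.0009 -0.     -0.0005] angular [ 0.0001 -0.0008 -0.0013]
```

drive_tool:
  deltas:
    - {"gripper":255,"offset":[0,0,0],"angular":[0,0,0]}
    - {"gripper":255,"offset":[0,0,0],"angular":[0,0,0]}
    - {"gripper":255,"offset":[0,0,0],"angular":[0,0,0]}
    - {"gripper":255,"offset":[0,0,0],"angular":[0,0,0]}
    - {"gripper":255,"offset":[0,0,0],"angular":[0,0,0]}
  grip_force: 70

```text
t: 2.4
eef_pos: [0.4777, 0.1853, 0.082]
tool_rot: [-0.0, 0.791, 0.612, 0.0]
contact_force: [-0.6, 0.7, 0.0]
gripper_width: 0.142
grasp_force: 0.0
```

drive_tool:
  deltas:
    - {"gripper":255,"offset":[0,0,0],"angular":[0,0,0]}
    - {"gripper":255,"offset":[0,0,0],"angular":[0,0,0]}
    - {"gripper":255,"offset":[0,0,0],"angular":[0,0,0]}

```text
t: 2.7
eef_pos: [0.4778, 0.1853, 0.0822]
tool_rot: [-0.0, 0.791, 0.612, 0.0]
contact_force: [-1.7, -0.2, 5.2]
gripper_width: 0.128
grasp_force: 69.1
```

```bash
cat >> g.py <<'E'
L=.0822
def lidtip(tx,tz,th,y=0.,yaw=BA):
    c,s=np.cos(th),np.sin(th); go(boxw(tx+.083*c-L*s,y,tz+.083*s+L*c),yaw,th)
E
python3 -c "
from g import *
lidtip(-.070,.14,.2)"
```

```text
t 2.7 pos [0.4778 0.1853 0.0822] F [-1.7 -0.2  5.2] w 0.128
offset [-0.3163  0.0651 -0.155 ] angular [-0.2531  0.0334 -0.3372]
```

drive_tool:
  deltas:
    - {"gripper":255,"offset":[0,0,-0.05],"angular":[0,0,0]}
    - {"gripper":255,"offset":[0,0,-0.1],"angular":[0,0,0]}
    - {"gripper":255,"offset":[0,0,-0.15],"angular":[0,0,0]}
    - {"gripper":255,"offset":[0,0,-0.15],"angular":[0,0,0]}
    - {"gripper":255,"offset":[0,0,-0.15],"angular":[0,0,0]}

```text
t: 3.2
eef_pos: [0.4778, 0.1855, 0.2327]
tool_rot: [-0.0, 0.791, 0.612, 0.001]
contact_force: [-0.3, -0.4, -2.8]
gripper_width: 0.125
grasp_force: 69.0
```

```bash
python3 -c "
from g import *
lidtip(-.070,.14,.2)"
```

```text
t 3.2 pos [0.4778 0.1855 0.2327] F [-0.3 -0.4 -2.8] w 0.125
offset [-0.3166  0.065  -0.0049] angular [-0.2514  0.0314 -0.337 ]
```

drive_tool:
  deltas:
    - {"gripper":255,"offset":[-0.3166,0.065,-0.0049],"angular":[-0.2514,0.0314,-0.337]}
    - {"gripper":255,"offset":[-0.3166,0.065,-0.0049],"angular":[-0.2514,0.0314,-0.337]}
    - {"gripper":255,"offset":[-0.3166,0.065,-0.0049],"angular":[-0.2514,0.0314,-0.337]}
    - {"gripper":255,"offset":[-0.3166,0.065,-0.0049],"angular":[-0.2514,0.0314,-0.337]}
    - {"gripper":255,"offset":[-0.3166,0.065,-0.0049],"angular":[-0.2514,0.0314,-0.337]}

```text
t: 3.7
eef_pos: [0.4626, -0.0659, 0.234]
tool_rot: [0.069, 0.7, 0.708, 0.069]
contact_force: [1.1, -0.3, -1.0]
gripper_width: 0.122
grasp_force: 69.0
```

```bash
python3 -c "
from g import *
lidtip(-.070,.14,.2)"
```

```text
t 3.7 pos [ 0.4626 -0.0659  0.234 ] F [ 1.1 -0.3 -1. ] w 0.122
offset [-0.0714 -0.0018 -0.0034] angular [-0.0064  0.0021  0.0013]
```

drive_tool:
  deltas:
    - {"gripper":255,"offset":[-0.071,-0.0018,-0.0034],"angular":[-0.006,0,0]}
    - {"gripper":255,"offset":[-0.071,-0.0018,-0.0034],"angular":[-0.006,0,0]}
    - {"gripper":255,"offset":[-0.071,-0.0018,-0.0034],"angular":[-0.006,0,0]}
    - {"gripper":255,"offset":[-0.071,-0.0018,-0.0034],"angular":[-0.006,0,0]}
    - {"gripper":255,"offset":[-0.071,-0.0018,-0.0034],"angular":[-0.006,0,0]}

```text
t: 4.2
eef_pos: [0.4624, -0.134, 0.2376]
tool_rot: [0.071, 0.699, 0.708, 0.071]
contact_force: [0.3, 0.8, -2.6]
gripper_width: 0.123
grasp_force: 68.9
```

```bash
cat > ck.py <<'E'
# fit lid pose from the tool's pose: report in-hand slip along lid axes from images
import sys
from h import *; from g import *
def loc(P,pos,Rm): return P@Rm.T+pos
tag=sys.argv[1]
im={n:optics.read_camera(n) for n in CAMS}; o=bot.get_obs(); w=o["tool_rot"]
Rt=R.from_quat([w[1],w[2],w[3],w[0]]).as_matrix(); RL=Rt@R0.T; g=o["eef_pos"]-RL[:,2]*(L-.018)
P=[prism(-.068,.083,-.047,.047,-.018,-.012),prism(-.083,-.068,-.038,.038,-.018,-.014)]
B=box([BX,BY,BA,2.0])
for n in CAMS:
    for q,c in[(loc(q,g,RL),(255,255,0)) for q in P]+[(q,(0,255,0)) for q in B]:
        cv2.polylines(im[n],[np.round(cv2.convexHull(proj(n,q).astype(np.float32))*16).astype(int)],True,c,1,cv2.LINE_AA,shift=4)
ct={n:proj(n,[[BX,BY,.11]])[0].astype(int) for n in CAMS}
v=[cv2.resize(im[n][c[1]-60:c[1]+60,c[0]-60:c[0]+60],(400,400),interpolation=cv2.INTER_CUBIC) for n,c in ct.items()]
cv2.imwrite(f"pics/{tag}.png",np.hstack(v)); 
E
python3 ck.py hov; python3 -c "
from g import *
lidtip(-.070,.14,.2)"
```

```text
t 4.3 pos [ 0.4628 -0.1339  0.2381] F [-0.3 -0.4 -1.4] w 0.123
offset [-0.0033 -0.002   0.0006] angular [0.0022 0.0011 0.0032]
```

View pics/hov.png

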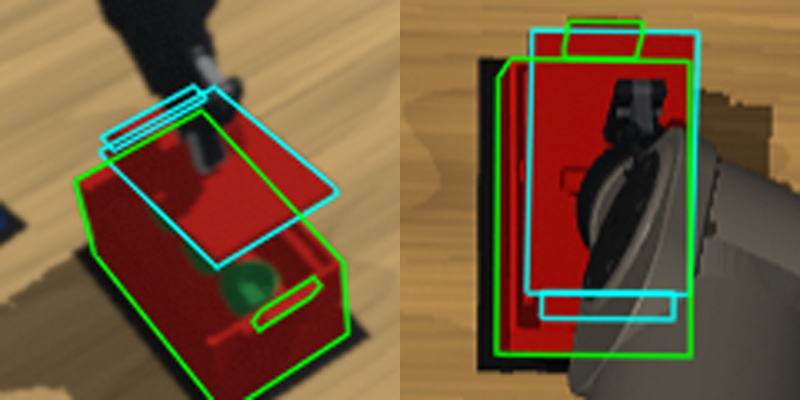

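The lid outline sits where the grasp predicts in both views: scene corners (215,90) and (338,192), top corners (532,30) and (698,33). It hasn't slipped in the hand. Now I'll descend inside the rim.

```bash
python3 -c "
from g import *
lidtip(-.071,.0785,.2,-.001)"
```

```text
t 4.3 pos [ 0.4628 -0.1339  0.2381] F [-0.3 -0.4 -1.4] w 0.123
offset [-0.0042 -0.0153  0.0607] angular [0.0022 0.0011 0.0032]
```

drive_tool:
  deltas:
    - {"gripper":255,"offset":[-0.0042,-0.004,0.016],"angular":[0.002,0,0.003]}
    - {"gripper":255,"offset":[-0.0042,-0.008,0.032],"angular":[0.002,0,0.003]}
    - {"gripper":255,"offset":[-0.0042,-0.012,0.047],"angular":[0.002,0,0.003]}
    - {"gripper":255,"offset":[-0.0042,-0.0153,0.0607],"angular":[0.002,0,0.003]}
    - {"gripper":255,"offset":[-0.0042,-0.0153,0.0607],"angular":[0.002,0,0.003]}

```text
t: 4.8
eef_pos: [0.4596, -0.1385, 0.1747]
tool_rot: [0.07, 0.7, 0.707, 0.07]
contact_force: [-0.4, 0.1, -1.8]
gripper_width: 0.126
grasp_force: 69.0
```

```bash
python3 -c "
from g import *
lidtip(-.071,.0785,.2,-.001)
lidtip(-.0825,.0785,.2,-.001)"
```

```text
t 4.8 pos [ 0.4596 -0.1385  0.1747] F [-0.4  0.1 -1.8] w 0.126
offset [ 0.0002  0.0006 -0.0007] angular [-0.002   0.0011 -0.0006]
t 4.8 pos [ 0.4596 -0.1385  0.1747] F [-0.4  0.1 -1.8] w 0.126
offset [ 0.0002 -0.0107 -0.003 ] angular [-0.002   0.0011 -0.0006]
```

No contact. Now slide towards -x under the lip.

drive_tool:
  deltas:
    - {"gripper":255,"offset":[0,-0.0035,-0.001],"angular":[0,0,0]}
    - {"gripper":255,"offset":[0,-0.007,-0.002],"angular":[0,0,0]}
    - {"gripper":255,"offset":[0,-0.0107,-0.003],"angular":[0,0,0]}
    - {"gripper":255,"offset":[0,-0.0107,-0.003],"angular":[0,0,0]}
    - {"gripper":255,"offset":[0,-0.0107,-0.003],"angular":[0,0,0]}

```text
t: 5.3
eef_pos: [0.4492, -0.1397, 0.1773]
tool_rot: [0.071, 0.7, 0.706, 0.071]
contact_force: [-0.0, -0.1, -1.3]
gripper_width: 0.122
grasp_force: 69.0
```

```bash
python3 ck.py ins; python3 -c "
from g import *
lidtip(-.0825,.0785,.2,-.001)"
```

```text
t 5.4 pos [ 0.4494 -0.1398  0.1772] F [ 0.1  0.5 -1.6] w 0.121
offset [ 0.0014 -0.0012  0.0015] angular [ 0.0028  0.0021 -0.0028]
```

View pics/ins.png

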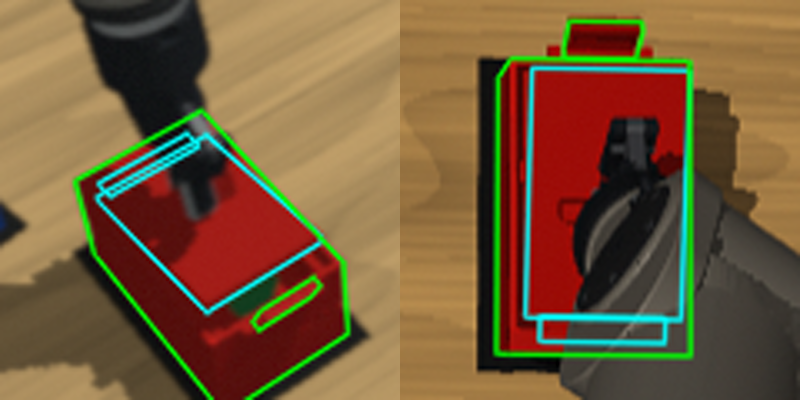

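Both views show the lid inside the rim, far edge raised at scene (320,242). There is no contact force. I'll probe gently towards the end wall to calibrate x.

drive_tool:
  deltas:
    - {"gripper":255,"offset":[0.001,-0.0015,0.0015],"angular":[0,0,0]}
    - {"gripper":255,"offset":[0.001,-0.0025,0.001],"angular":[0,0,0]}
    - {"gripper":255,"offset":[0.001,-0.0035,0.0005],"angular":[0,0,0]}
    - {"gripper":255,"offset":[0.001,-0.0035,0.0005],"angular":[0,0,0]}

```text
t: 5.8
eef_pos: [0.447, -0.1388, 0.1763]
tool_rot: [0.072, 0.7, 0.707, 0.072]
contact_force: [4.4, 0.0, -4.3]
gripper_width: 0.123
grasp_force: 68.6
```

```bash
python3 -c "
from g import *
lidtip(-.085,.0785,.2,-.001)"
```

```text
t 5.8 pos [ 0.447  -0.1388  0.1763] F [ 4.4  0.  -4.3] w 0.123
offset [ 0.0004 -0.0011  0.0005] angular [ 0.0052  0.0028 -0.0024]
```

```bash
python3 -c "
from g import *
for th,tz in((.15,.0790),(.1,.0795),(.05,.0803),(.02,.0805)): lidtip(-.082,tz,th,-.001)"
```

```text
t 5.8 pos [ 0.447  -0.1388  0.1763] F [ 4.4  0.  -4.3] w 0.123
offset [0.0004 0.0059 0.0049] angular [ 0.0689  0.0027 -0.0025]
t 5.8 pos [ 0.447  -0.1388  0.1763] F [ 4.4  0.  -4.3] w 0.123
offset [0.0004 0.0098 0.0089] angular [ 0.1326  0.0027 -0.0026]
t 5.8 pos [ 0.447  -0.1388  0.1763] F [ 4.4  0.  -4.3] w 0.123
offset [0.0004 0.0135 0.0127] angular [ 0.1962  0.0026 -0.0026]
t 5.8 pos [ 0.447  -0.1388  0.1763] F [ 4.4  0.  -4.3] w 0.123
offset [0.0004 0.0155 0.0154] angular [ 0.2344  0.0026 -0.0027]
```

drive_tool:
  deltas:
    - {"gripper":255,"offset":[0.0004,0.0059,0.0049],"angular":[0.069,0.002,-0.002]}
    - {"gripper":255,"offset":[0.0004,0.0098,0.0089],"angular":[0.133,0.002,-0.002]}
    - {"gripper":255,"offset":[0.0004,0.0098,0.0089],"angular":[0.133,0.002,-0.002]}
    - {"gripper":255,"offset":[0.0004,0.0098,0.0089],"angular":[0.133,0.002,-0.002]}

```text
t: 6.2
eef_pos: [0.457, -0.1384, 0.1688]
tool_rot: [0.034, 0.703, 0.71, 0.035]
contact_force: [1.6, 1.2, -2.3]
gripper_width: 0.119
grasp_force: 69.5
```

```bash
python3 -c "
from g import *
for th,tz in((.1,.0795),(.05,.0803),(.02,.0805)): lidtip(-.082,tz,th,-.001)"
```

```text
t 6.2 pos [ 0.457  -0.1384  0.1688] F [ 1.6  1.2 -2.3] w 0.119
offset [ 0.0001  0.0015 -0.0006] angular [-0.0031  0.0003 -0.001 ]
t 6.2 pos [ 0.457  -0.1384  0.1688] F [ 1.6  1.2 -2.3] w 0.119
offset [0.0001 0.0056 0.0028] angular [ 0.0605  0.0002 -0.001 ]
t 6.2 pos [ 0.457  -0.1384  0.1688] F [ 1.6  1.2 -2.3] w 0.119
offset [0.0001 0.0079 0.0053] angular [ 0.0987  0.0002 -0.001 ]
```

drive_tool:
  deltas:
    - {"gripper":255,"offset":[0.0001,0.0056,0.0028],"angular":[0.0605,0,0]}
    - {"gripper":255,"offset":[0.0001,0.0079,0.0053],"angular":[0.0987,0,0]}
    - {"gripper":255,"offset":[0.0001,0.0079,0.0053],"angular":[0.0987,0,0]}
    - {"gripper":255,"offset":[0.0001,0.0079,0.0053],"angular":[0.0987,0,0]}

```text
t: 6.6
eef_pos: [0.4646, -0.1383, 0.1643]
tool_rot: [0.007, 0.704, 0.71, 0.007]
contact_force: [0.5, 0.3, -1.9]
gripper_width: 0.119
grasp_force: 69.7
```

```bash
python3 -c "
from g import *
for th,tz in((.02,.0805),(.0,.080)): lidtip(-.082,tz,th,-.001)"
```

```text
t 6.6 pos [ 0.4646 -0.1383  0.1643] F [ 0.5  0.3 -1.9] w 0.119
offset [0.0001 0.0007 0.    ] angular [-0.0004 -0.0005 -0.0017]
t 6.6 pos [ 0.4646 -0.1383  0.1643] F [ 0.5  0.3 -1.9] w 0.119
offset [0.0001 0.0023 0.0022] angular [ 0.0251 -0.0005 -0.0017]
```

drive_tool:
  deltas:
    - {"gripper":255,"offset":[0,0.0023,0.0022],"angular":[0.0251,0,0]}
    - {"gripper":255,"offset":[0,0.0023,0.0032],"angular":[0.0251,0,0]}
    - {"gripper":255,"offset":[0,0.0023,0.0032],"angular":[0.0251,0,0]}
    - {"gripper":255,"offset":[0,0.0023,0.0032],"angular":[0.0251,0,0]}

```text
t: 7.0
eef_pos: [0.467, -0.1384, 0.1621]
tool_rot: [-0.001, 0.704, 0.71, -0.0]
contact_force: [-6.9, 2.0, 14.8]
gripper_width: 0.123
grasp_force: 72.2
```

```bash
python3 -c "
from g import *
lidtip(-.082,.080,0,-.001)"
```

```text
t 7.0 pos [ 0.467  -0.1384  0.1621] F [-6.9  2.  14.8] w 0.123
offset [ 0.0002  0.     -0.0001] angular [-0.0021 -0.002  -0.0023]
```

Seated: TCP z 0.162 as predicted, 15 N down. Release.

drive_tool:
  deltas:
    - {"gripper":255,"offset":[0,0,-0.001],"angular":[0,0,0]}
    - {"gripper":120,"offset":[0,0,-0.001],"angular":[0,0,0]}
    - {"gripper":120,"offset":[0,0,-0.001],"angular":[0,0,0]}
    - {"gripper":120,"offset":[0,0,-0.001],"angular":[0,0,0]}
    - {"gripper":120,"offset":[0,0,-0.001],"angular":[0,0,0]}

```text
t: 7.5
eef_pos: [0.468, -0.1381, 0.1623]
tool_rot: [-0.0, 0.703, 0.711, -0.0]
contact_force: [0.4, -1.7, 0.0]
gripper_width: 0.53
grasp_force: 0.0
```

drive_tool:
  deltas:
    - {"gripper":120,"offset":[0,0,-0.02],"angular":[0,0,0]}
    - {"gripper":120,"offset":[0,0,-0.06],"angular":[0,0,0]}
    - {"gripper":200,"offset":[0,0,-0.09],"angular":[0,0,0]}
    - {"gripper":255,"offset":[0,0.06,-0.09],"angular":[0,0,0]}
    - {"gripper":255,"offset":[0,0.11,-0.09],"angular":[0,0,0]}

```text
t: 8.0
eef_pos: [0.5693, -0.137, 0.2546]
tool_rot: [0.001, 0.704, 0.711, 0.002]
contact_force: [0.6, 0.3, 0.9]
gripper_width: 0.023
grasp_force: 0.0
```

```bash
python3 - <<'E'
from h import *; from g import *
im={n:optics.read_camera(n) for n in CAMS}
Lp=[place(q,BX-.001,BY,BA)+[0,0,.080] for q in(prism(-.068,.083,-.047,.047,0,.006),prism(-.006,.006,-.028,.028,.006,.03))]
for n in CAMS:
    for q in Lp+[box([BX,BY,BA,2.0])[1]]:
        cv2.polylines(im[n],[np.round(cv2.convexHull(proj(n,q).astype(np.float32))*16).astype(int)],True,(255,255,0),1,cv2.LINE_AA,shift=4)
v=[cv2.resize(im[n][c[1]-60:c[1]+60,c[0]-60:c[0]+60],(400,400),interpolation=cv2.INTER_CUBIC) for n in CAMS for c in[proj(n,[[BX,BY,.11]])[0].astype(int)]]
cv2.imwrite("pics/seat.png",np.hstack(v))
go(boxw(.130,0,.20),BA); go(boxw(.130,0,.182),BA)
E
```

```text
t 8.1 pos [ 0.574  -0.1351  0.2524] F [ 0.1  1.  -0.3] w 0.002
offset [-0.0009  0.0218  0.0525] angular [0.0055 0.0016 0.0052]
t 8.1 pos [ 0.574  -0.1351  0.2524] F [ 0.1  1.  -0.3] w 0.002
offset [-0.0009  0.0217  0.0705] angular [0.0055 0.0016 0.0052]
```

View pics/seat.png

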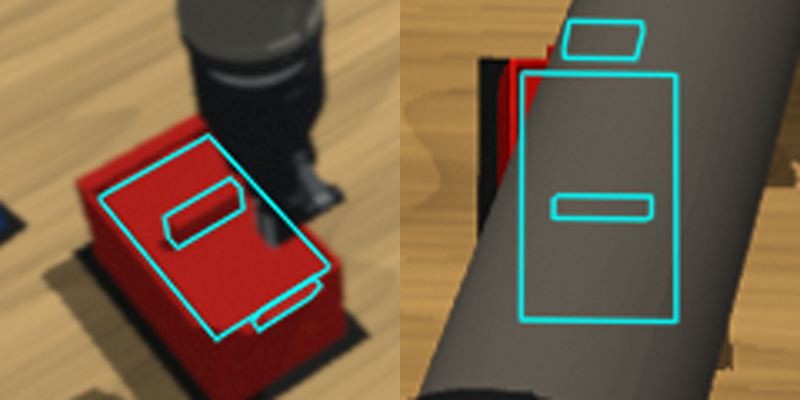

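The lid lies home: scene shows the bar at (205,213) and far edge at (275,300), both matching the model. Next is the clip: fingers shut, outside of it, tips lowered to about z 0.107.

drive_tool:
  deltas:
    - {"gripper":255,"offset":[0,0.024,0],"angular":[0,0,0]}
    - {"gripper":255,"offset":[0,0.024,0.035],"angular":[0,0,0]}
    - {"gripper":255,"offset":[0,0.024,0.0725],"angular":[0,0,0]}
    - {"gripper":255,"offset":[0,0.024,0.0725],"angular":[0,0,0]}
    - {"gripper":255,"offset":[0,0.024,0.0725],"angular":[0,0,0]}

```text
t: 8.6
eef_pos: [0.5914, -0.137, 0.1792]
tool_rot: [-0.001, 0.704, 0.711, -0.001]
contact_force: [-0.4, -0.7, 0.4]
gripper_width: 0.003
grasp_force: 0.0
```

```bash
python3 -c "
from g import *
for x,z in((.110,.180),(.098,.180),(.085,.178)): go(boxw(x,0,z),BA)"
```

```text
t 8.6 pos [ 0.5914 -0.137   0.1792] F [-0.4 -0.7  0.4] w 0.003
offset [ 0.0011 -0.0154 -0.0008] angular [-0.0029 -0.0001 -0.0013]
t 8.6 pos [ 0.5914 -0.137   0.1792] F [-0.4 -0.7  0.4] w 0.003
offset [ 0.0011 -0.0274 -0.0007] angular [-0.0029 -0.0001 -0.0013]
t 8.6 pos [ 0.5914 -0.137   0.1792] F [-0.4 -0.7  0.4] w 0.003
offset [ 0.0011 -0.0404  0.0013] angular [-0.0029 -0.0001 -0.0013]
```

drive_tool:
  deltas:
    - {"gripper":255,"offset":[0.001,-0.01,-0.001],"angular":[0,0,0]}
    - {"gripper":255,"offset":[0.001,-0.02,-0.001],"angular":[0,0,0]}
    - {"gripper":255,"offset":[0.001,-0.03,-0.001],"angular":[0,0,0]}
    - {"gripper":255,"offset":[0.001,-0.04,0.0],"angular":[0,0,0]}
    - {"gripper":255,"offset":[0.001,-0.04,0.0],"angular":[0,0,0]}

```text
t: 9.1
eef_pos: [0.55, -0.1364, 0.1805]
tool_rot: [-0.001, 0.704, 0.71, 0.0]
contact_force: [0.1, -0.2, 0.1]
gripper_width: -0.002
grasp_force: 0.3
```

```bash
python3 -c "
from g import *
for x,z in((.075,.174),(.075,.168),(.075,.167)): go(boxw(x,0,z),BA)"
```

```text
t 9.1 pos [ 0.55   -0.1364  0.1805] F [ 0.1 -0.2  0.1] w -0.002
offset [ 0.0001 -0.009   0.0065] angular [-0.001  -0.0013 -0.0022]
t 9.1 pos [ 0.55   -0.1364  0.1805] F [ 0.1 -0.2  0.1] w -0.002
offset [ 0.0001 -0.009   0.0125] angular [-0.001  -0.0013 -0.0022]
t 9.1 pos [ 0.55   -0.1364  0.1805] F [ 0.1 -0.2  0.1] w -0.002
offset [ 0.0001 -0.009   0.0135] angular [-0.001  -0.0013 -0.0022]
```

```bash
cat > pc.py <<'E'
import sys
from h import *; from g import *
n="scene"; c=proj(n,[[BX+.07,BY,.10]])[0].astype(int); im=optics.read_camera(n)
cv2.imwrite(f"pics/{sys.argv[1]}.png",cv2.resize(im[c[1]-50:c[1]+50,c[0]-60:c[0]+60],(600,500),interpolation=cv2.INTER_CUBIC))
E
python3 pc.py clip1
```

```text
(no output)
```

View pics/clip1.png

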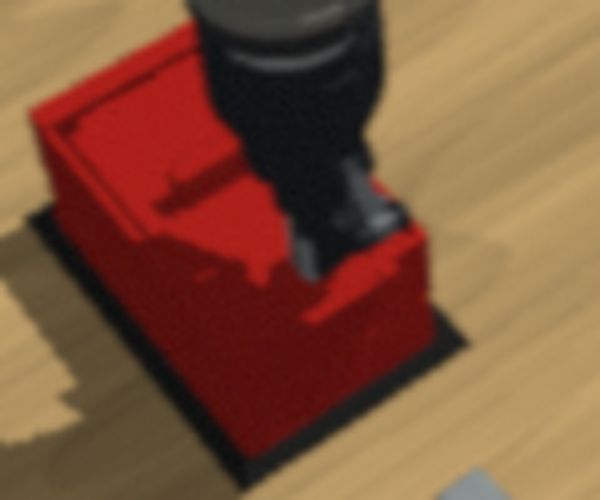

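The clip has swung inward: it is the bright plate at (365,275), with the fingertip at (310,265) on it. Now forward and press down.

drive_tool:
  deltas:
    - {"gripper":255,"offset":[0,-0.009,0.0025],"angular":[0,0,0]}
    - {"gripper":255,"offset":[0,-0.009,0.0075],"angular":[0,0,0]}
    - {"gripper":255,"offset":[0,-0.009,0.0115],"angular":[0,0,0]}
    - {"gripper":255,"offset":[0,-0.009,0.0135],"angular":[0,0,0]}
    - {"gripper":255,"offset":[0,-0.009,0.0135],"angular":[0,0,0]}

```text
t: 9.65
eef_pos: [0.5423, -0.1364, 0.1674]
tool_rot: [-0.002, 0.704, 0.711, -0.0]
contact_force: [-8.9, 3.2, 23.1]
gripper_width: 0.004
grasp_force: 11.3
```

drive_tool:
  deltas:
    - {"gripper":255,"offset":[0,0,0.0005],"angular":[0,0,0]}
    - {"gripper":255,"offset":[0,0,0.0005],"angular":[0,0,0]}
    - {"gripper":255,"offset":[0,0,-0.03],"angular":[0,0,0]}
    - {"gripper":255,"offset":[0,0,-0.08],"angular":[0,0,0]}
    - {"gripper":255,"offset":[0,0,-0.12],"angular":[0,0,0]}

```text
t: 10.15
eef_pos: [0.543, -0.1366, 0.2877]
tool_rot: [-0.0, 0.704, 0.711, -0.0]
contact_force: [0.9, -0.2, -0.5]
gripper_width: -0.003
grasp_force: 0.0
```

drive_tool:
  deltas:
    - {"gripper":255,"offset":[0.05,0,-0.03],"angular":[0,0,0]}
    - {"gripper":255,"offset":[0.1,0,-0.03],"angular":[0,0,0]}
    - {"gripper":255,"offset":[0.15,0,-0.03],"angular":[0,0,0]}
    - {"gripper":255,"offset":[0.2,0,-0.03],"angular":[0,0,0]}
    - {"gripper":255,"offset":[0.2,0,-0.03],"angular":[0,0,0]}

```text
t: 10.65
eef_pos: [0.5405, 0.0715, 0.3155]
tool_rot: [-0.001, 0.7, 0.714, 0.0]
contact_force: [0.2, 0.2, -0.2]
gripper_width: -0.001
grasp_force: 0.0
```

```bash
python3 - <<'E'
from h import *; from g import *
im={n:optics.read_camera(n) for n in CAMS}
for n in CAMS:
    for q in [place(clip(0),BX,BY,BA),place(prism(-.068,.083,-.047,.047,.08,.086),BX-.001,BY,BA)]:
        cv2.polylines(im[n],[np.round(cv2.convexHull(proj(n,q).astype(np.float32))*16).astype(int)],True,(255,255,0),1,cv2.LINE_AA,shift=4)
v=[cv2.resize(im[n][c[1]-60:c[1]+60,c[0]-60:c[0]+60],(400,400),interpolation=cv2.INTER_CUBIC) for n in CAMS for c in[proj(n,[[BX,BY,.11]])[0].astype(int)]]
cv2.imwrite("pics/end.png",np.hstack(v)); o=bot.get_obs(); print(o["t"],o["eef_pos"],o["contact_force"])
E
```

```text
10.75 [0.54076255 0.06595905 0.3156387 ] [-0.04239885  0.06822195 -0.45029983]
```

View pics/end.png

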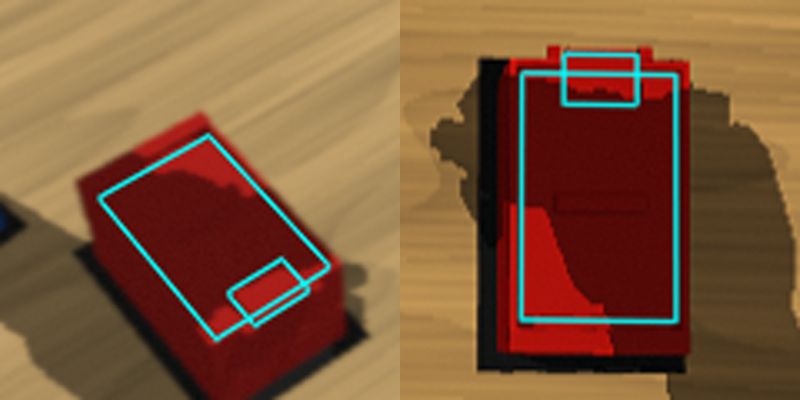

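The clip lies in the shut outline (scene (268,292), top (600,80)) and nothing stands up at the hinge. The lid is flat and home, and the arm is clear.

```bash
python3 -c "
from station import bot
print(bot.hand_in())"
```

```text
the job is handed in; nothing more can be done
None
```

I handed the job in at about 10.8 s: the lid is tucked under the lip and flat in the rim, the clip is pressed shut, and the arm never went near the soy dish or chopstick case. I checked this in the camera images, but the hand-in gave no verdict.

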